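# Sort the dismantled watches on the watchmaker's bench

## Robot

A 7-joint arm with a two-finger parallel gripper is mounted at the origin on the work surface. World frame = base frame: x ahead of the robot, y to its left, z up, the work surface at z = 0. Lengths are in m, angles in rad, forces in N, time in s.
With the tool pointing down it reaches from about 0.35 to 0.9 m from the base axis. Payload 19.9 kg.
Tool frame: the origin (TCP) lies midway between the tips of the shut fingers; the grasp point (between the pads) lies 19 mm behind it; z points along the fingers, y is the line along which they close (so a half turn about z gives the same grasp; the last joint's range is limited). The gripper opens to 94 mm and grips with 3 to 60 N. Pads are 16 mm wide; open, the fingers measure 119 mm over their backs; the gripper's body (75 mm by 177 mm) begins 78 mm behind the grasp point.
Start: joints at [1.075, 0.417, -0.01, 1.614, 0.005, 1.111, -0.053], TCP at [0.274, -0.562, 0.205] pointing down, gripper open.
Joint ranges: [-2.81, 2.81], [-0.39, 2.02], [-1.27, 1.25], [0.06, 2.57], [-1.19, 4.33], [0.19, 2], [-2.82, 2.82]. Speed limits (rad/s): [1.89, 1.89, 2.39, 2.39, 3.01, 3.01, 3.01].

## Interface

Orientations are given as a unit quaternion [x, y, z, w].
In Python, from rig import robot gives the robot as it stands. The module is installed in compiled form; this text tells all that it offers.
- The arm moves only by the tool move_arm, never from a script. Its argument "series" is a list that holds one entry, the list of rows, each a list of 7 numbers: the turn, a rotation vector about the tool's x, y, z in units of pi rad (1.0 is pi rad), then the shift along the tool's x, y, z in units of 0.4 m (1.0 is 0.4 m), then the opening, from -1 (shut) to 1 (fully open). A call has 1 to 10 rows; each row is the pose to reach, as a shift and turn from the pose commanded when the call began, along the tool's axes at that moment, turning the shorter way round; what a row does not reach only later rows make up. A row lasts 1/8 s, in which the tool goes at most 62.5 mm and 10.7 degrees, less where a joint would pass 70% of its speed; a pose out of reach is approached as far as the arm can. A call with a number of a shift or a turn outside -1 to 1 is refused whole. A call with a gripper value outside its range is refused whole. The fingers move at their own pace and stop on an object; the grip force is fixed at half the most. Time passes only in rows, so rows that repeat a pose let the fingers close. It gives the time, the measured TCP pose, the force, the opening and the grip force at its end, in the units of the state.
- robot.sense(): the state, without advancing time (a new reading comes with each control period).
- robot.camera(name): name is "scene" or "top" or "wrist"; returns a dict with "image" (420x560x3 uint8, red, green, blue), "fx", "fy", "cx", "cy" (pixels), "cam_to_world" (4x4, takes a point from camera to world coordinates); the wrist camera has in their place "mount" (4x4, takes a point from camera to tool coordinates, whose origin is the TCP and whose axes are the flange's). Camera axes: x right, y up, looking along -z (the intrinsics and any distortion apply to the point x, -y, -z); pixel columns grow to the right and rows downward; lengths in m; the calibration is good to about 2 mm. The wrist camera is an equidistant fisheye: a pixel r from the principal point sees the ray r / f radians off the axis. A picture is of the moment at which its call begins: read the wrist's pose just before it. There is no depth.
- robot.sign_off(): hands the job in; it is judged then, once.
Trained networks look in a picture, given as the dict that the camera call returned (one of the last four; its "shot" number tells which), for a name from the list of things; names that differ only in an ending like _2 or _b are one class to them, and where a whole thing is asked for, a point or a joint stands for the part that bears it (a point fixed in the world has none). Each returns a list of dicts, best first, with "conf" (0 to 1); they miss things now and then, are a little off and sometimes report something else, mostly with a low value. They report only what shows in the picture. A call takes as long as a camera call.
- robot.find_in(picture, target): "extent" ([left, top, right, bottom] in pixels, round what is visible of it).
The state is a dict: "t": time; "joints": joint angles; "joint_vel": joint speeds; "effort": joint torques, N m; "ee_pos": TCP position; "ee_rot": TCP orientation; "contact_force": force on the tool from outside, world axes, zero at the start; "torque": the same for the moment, N m; "opening": opening from 0.0 (shut) to 1.0 (fully open); "gripper_force": force on a finger pad.
Only numpy, scipy, OpenCV 4.12 (cv2) and the standard library are available. Lean on these libraries where they do the work, as an engineer would, in place of code of your own. Each camera call takes 0.05 s, during which the arm holds its last target. There are 200 camera calls.

## Task

Sort the parts of two dismantled watches. First, before moving anything else, put both boxed movements away in the blue tray; then put the two empty watch cases into the round steel mesh basket and the red press die into the wooden tray. Everything lies flat on the floor of its tray, side by side and not on top of one another, and the black loupe and the blue-and-white tin stay where they stand.

Things in the scene. Friction and masses are not known exactly. Their poses are not given: they have to be found in the camera images.
- case_steel_c (a point): Empty steel watch case lying flat: a silvery open ring with a black upper face (bezel), 42 mm in outer diameter (33 mm inside) and 14 mm high, with four lugs, two at each of its +y and -y ends, 54 mm over the lugs (along y), 27 mm wide over the lugs (along x). Grip it across its plain sides, 42 mm along its x axis. The point is its centre, 7 mm above its underside; z is up. Loose, 45 g, give or take a third.
- case_gold_c (a point): Empty gold-coloured watch case, same shape, size and axes as the steel one: ring 42 mm across, 14 mm high, lugs at +y and -y, gripped 42 mm wide along x. The point is its centre, 7 mm above its underside. Loose, 45 g, give or take a third.
- movement_white_c (a point): Watch movement (a round brass works) in a square clear-lidded box with a white base, 46 x 46 x 22 mm high, sides along x and y. The point is the centre of the box, 11 mm above its underside. Loose, 50 g, give or take a third.
- movement_black_c (a point): Watch movement (a round brass works) in a square clear-lidded box with a black base, 46 x 46 x 22 mm high, sides along x and y. The point is the centre of the box, 11 mm above its underside. Loose, 50 g, give or take a third.
- die_c (a point): Red plastic press die, a solid cylinder 40 mm in diameter, 24 mm high, with a bevelled upper rim (34 mm across at the top, bevel in the top 6 mm) and a brass insert on top. The point is its centre, 12 mm above its underside. Loose, 50 g, give or take a third.
- blue_tray: Blue plastic tray, the place for movements: 120 mm (x) by 156 mm (y) outside, walls 4 mm thick and 12 mm high, inner floor 4 mm above the bench. Origin at the centre of its underside, z up. Fixed to the bench.
- basket: Round shallow steel mesh basket (dark floor with a light grid), the place for watch cases: 150 mm in outer diameter, wall 3 mm thick and 12 mm high, inner floor 4 mm above the bench. Origin at the centre of its underside, z up. Fixed to the bench.
- wood_tray: Small square wooden tray, the place for the die: 100 x 100 mm outside, walls 8 mm thick and 12 mm high, inner floor 4 mm above the bench. Origin at the centre of its underside, z up. Fixed to the bench.
- loupe: Black eye loupe standing on the bench, a cone 34 mm across at the foot, 24 mm at the top, 34 mm high. Origin at the centre of its underside. Loose, 60 g; to be left alone.
- tin: Round white tin with a blue lid rim and white centre, 53 mm across, 20 mm high. Origin at the centre of its underside. Loose, 120 g; to be left alone. (All the other things on the bench are fixed to it, up to 16 mm high among the task's things.)

How it is judged:
On the way:
1. both boxed movements lie flat on the floor of the blue tray while the two cases and the die are still where they started (within 30 mm) (x of movement_white_c in the frame of blue_tray between -0.06 and 0.06 m and y of movement_white_c in the frame of blue_tray between -0.078 and 0.078 m and z of movement_white_c in the frame of blue_tray between 0.01 and 0.019 m and angle between each of movement_white_c, movement_black_c's own z axis and vertical below 0.12 rad and linear speed of each of movement_white, movement_black below 0.02 m/s and x of movement_black_c in the frame of blue_tray between -0.06 and 0.06 m and y of movement_black_c in the frame of blue_tray between -0.078 and 0.078 m and z of movement_black_c in the frame of blue_tray between 0.01 and 0.019 m and distance of each of case_steel_c, case_gold_c, die_c from where it was at the start of the episode below 0.03 m), for 0.2 s.
At the end, for the whole second after the job is handed in: Both movement boxes lie inside the blue tray, both cases inside the round basket and the die inside the wooden tray, each flat (within 7 degrees, right way up), its underside within 5 mm of the tray's floor (so not stacked or on a rim), released and at rest (x of movement_white_c in the frame of blue_tray between -0.06 and 0.06 m and y of movement_white_c in the frame of blue_tray between -0.078 and 0.078 m and z of movement_white_c in the frame of blue_tray between 0.01 and 0.019 m and angle between each of movement_white_c, movement_black_c, case_steel_c, case_gold_c, die_c's own z axis and vertical below 0.12 rad and linear speed of each of movement_white, movement_black, case_steel, case_gold, die below 0.02 m/s and x of movement_black_c in the frame of blue_tray between -0.06 and 0.06 m and y of movement_black_c in the frame of blue_tray between -0.078 and 0.078 m and z of movement_black_c in the frame of blue_tray between 0.01 and 0.019 m and horizontal distance between each of case_steel_c, case_gold_c and basket below 0.072 m and z of case_steel_c in the frame of basket between 0.006 and 0.015 m and z of case_gold_c in the frame of basket between 0.006 and 0.015 m and x of die_c in the frame of wood_tray between -0.045 and 0.045 m and y of die_c in the frame of wood_tray between -0.045 and 0.045 m and z of die_c in the frame of wood_tray between 0.011 and 0.02 m); the robot touches nothing.
It fails at once if the loupe is shifted more than 30 mm or tipped over (distance of loupe from where it was at the start of the episode above 0.03 m or angle between loupe's own z axis and vertical above 0.5 rad).
It fails at once if the tin is shifted more than 30 mm or tipped over (distance of tin from where it was at the start of the episode above 0.03 m or angle between tin's own z axis and vertical above 0.5 rad).
It also fails if it takes over 112 s, if anything falls off the work surface, if the arm or the gripper's body presses on something with over 40 N, if the wrist force passes 120 N, or if a joint passes its speed limit or range.

## Working session

There is one attempt and no reset: what is moved stays moved. The work goes in short steps, Python scripts to look and compute and a tool call to move; the robot and the scene stay as the last step left them, time stands still between calls to the robot, and variables do not carry over. Pictures are saved under pics/ and viewed, at most 14 in all, crops included, and the job is handed in when it is done.

Besides the shell and the picture viewer there is one more tool, called after ">>>" as name([rows], argument=value, ...), one row to a line, values as JSON. move_arm: Moves the arm, as the interface text tells. Its arguments: {"type":"object","properties":{"series":{"type":"array"}},"required":["series"]}

```bash
mkdir -p pics; cat > h.py <<'E'
from rig import robot
import numpy as np, cv2
from scipy.spatial.transform import Rotation as R
NAMES={"case_steel_c":.007,"case_gold_c":.007,"movement_white_c":.011,"movement_black_c":.011,"die_c":.012,"blue_tray":.006,"basket":.006,"wood_tray":.006,"loupe":.017,"tin":.01}
def px2w(c,u,v,z):
    d=np.array([(u-c["cx"])/c["fx"],-(v-c["cy"])/c["fy"],-1.0])
    T=np.array(c["cam_to_world"]);d=T[:3,:3]@d;o=T[:3,3]
    return o+d*(z-o[2])/d[2]
def save(c,n): cv2.imwrite(f"pics/{n}.png",c["image"][:,:,::-1])
E
python3 - <<'E'
from h import *
s=robot.sense();print(s["t"],s["ee_pos"],s["ee_rot"],s["opening"])
for cam in("top","scene"):
    c=robot.camera(cam);save(c,cam)
    print(cam,c["fx"],c["cx"],c["cy"],np.round(c["cam_to_world"],3).tolist())
    for n,z in NAMES.items():
        for d in robot.find_in(c,n)[:3]:
            e=d["extent"];print(n,round(d["conf"],2),np.round(e),np.round(px2w(c,(e[0]+e[2])/2,(e[1]+e[3])/2,z),3))
E
```

```text
0.0 [ 0.27381183 -0.5613821   0.2048131 ] [ 9.74364786e-01  2.24973011e-01 -1.96355082e-04 -6.08466395e-04] 0.9965171419672476
top 488.9849853499882 283.22288579641867 210.95124278782873 [[0.037, 0.975, -0.218, 0.284], [-0.999, 0.037, -0.002, -0.015], [0.006, 0.218, 0.976, 1.221], [0.0, 0.0, 0.0, 1.0]]
case_steel_c 0.47 [193. 165. 211. 183.] [0.645 0.201 0.007]
case_gold_c 0.43 [370. 254. 373. 260.] [ 0.445 -0.235  0.007]
movement_white_c 0.84 [186. 241. 212. 263.] [0.441 0.194 0.011]
movement_black_c 0.78 [350. 177. 376. 199.] [ 0.622 -0.215  0.011]
die_c 0.49 [270. 250. 287. 269.] [ 0.429 -0.004  0.012]
blue_tray 0.72 [ 98. 211. 169. 260.] [0.477 0.362 0.006]
basket 0.78 [255. 153. 312. 209.] [ 0.634 -0.01   0.006]
wood_tray 0.69 [399. 234. 449. 277.] [ 0.454 -0.367  0.006]
tin 0.85 [229. 245. 248. 270.] [0.431 0.095 0.01 ]
tin 0.17 [ 99. 211. 169. 264.] [0.472 0.359 0.01 ]
scene 476.29049232198497 280.9628712073981 208.0208277845923 [[0.09, -0.747, 0.659, 1.182], [0.996, 0.063, -0.064, -0.049], [0.006, 0.662, 0.75, 0.756], [0.0, 0.0, 0.0, 1.0]]
case_steel_c 0.84 [369. 238. 399. 261.] [0.647 0.206 0.007]
case_gold_c 0.71 [160. 178. 190. 198.] [ 0.447 -0.21   0.007]
movement_white_c 0.93 [347. 161. 373. 186.] [0.441 0.199 0.011]
movement_black_c 0.81 [152. 234. 186. 264.] [ 0.614 -0.211  0.011]
die_c 0.67 [260. 167. 278. 185.] [ 0.432 -0.003  0.012]
blue_tray 0.77 [395. 163. 478. 209.] [0.487 0.362 0.006]
basket 0.94 [235. 220. 315. 282.] [ 0.633 -0.007  0.006]
wood_tray 0.78 [ 71. 179. 134. 217.] [ 0.462 -0.362  0.006]
loupe 0.55 [223. 170. 234. 189.] [ 0.44  -0.092  0.017]
tin 0.83 [300. 165. 329. 185.] [0.436 0.099 0.01 ]
```

```bash
python3 - <<'E'
import cv2
a=cv2.imread("pics/top.png")[130:300,80:460];b=cv2.imread("pics/scene.png")[140:300,60:490]
cv2.imwrite("pics/topc.png",cv2.resize(a,(800,358),interpolation=cv2.INTER_CUBIC))
cv2.imwrite("pics/scenec.png",cv2.resize(b,(800,298),interpolation=cv2.INTER_CUBIC))
E
```

```text
(no output)
```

View pics/topc.png

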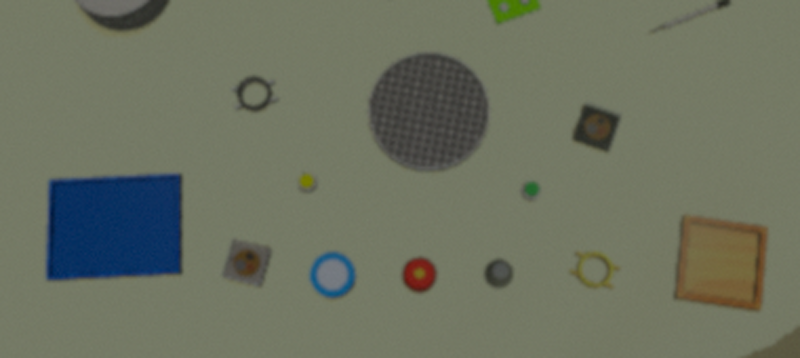

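View pics/scenec.png

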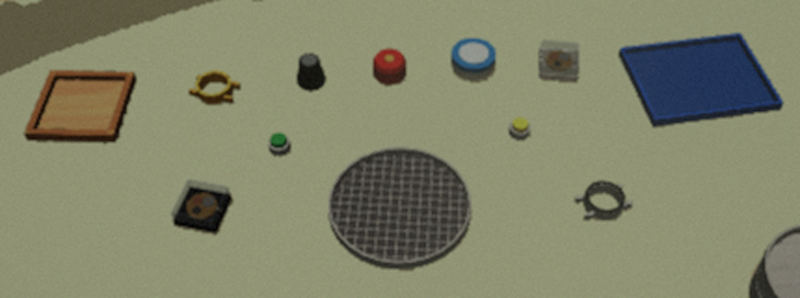

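All parts show clearly: top row in the scene crop runs wooden tray, gold case (215,87), loupe, die, tin, white movement (560,60), blue tray; the black movement is at (203,206) and the steel case at (604,200). I'll start with the black movement.

```bash
cat >> h.py <<'E'
def pose():
    s=robot.sense();return np.array(s["ee_pos"]),R.from_quat(s["ee_rot"]).as_matrix(),s
def plan(x,y,z,yaw):
    p,Rc,s=pose();a=np.deg2rad(yaw)
    yy=np.array([np.cos(a),np.sin(a),0]);zz=np.array([0,0,-1.]);Rd=np.c_[np.cross(yy,zz),yy,zz]
    t=R.from_matrix(Rc.T@Rd).as_rotvec()/np.pi;d=Rc.T@(np.array([x,y,z])-p)/.4
    print("plan",np.round(np.r_[t,d],4).tolist(),"t",s["t"])
def wrist(name=None):
    p,Rc,s=pose();c=robot.camera("wrist")
    if name: save(c,name)
    return c,p,Rc
def w2(cw,u,v,z):
    c,p,Rc=cw;a=np.array([(u-c["cx"]),(v-c["cy"])]);r=np.hypot(*a);th=r/c["fx"]
    k=np.sin(th)/max(r,1e-9);d=np.array([a[0]*k,-a[1]*k,-np.cos(th)])
    M=np.array(c["mount"]);o=Rc@M[:3,3]+p;d=Rc@M[:3,:3]@d
    return o+d*(z-o[2])/d[2]
def rect(cw,n,x,y,z,half=.05,mm=4):
    """top-down rectified patch centred x,y at height z, mm px per mm; image right=+x world, up=+y"""
    c,p,Rc=cw;N=int(2*half*1000*mm);i=(np.arange(N)-N/2)/(1000*mm)
    X,Y=np.meshgrid(x+i,y-i);W=np.stack([X,Y,np.full_like(X,z)],-1)
    M=np.array(c["mount"]);o=Rc@M[:3,3]+p;q=(W-o)@(Rc@M[:3,:3])
    rr=np.hypot(q[...,0],q[...,1]);th=np.arctan2(rr,-q[...,2])*c["fx"]/np.maximum(rr,1e-9)
    im=cv2.remap(c["image"],(c["cx"]+q[...,0]*th).astype(np.float32),(c["cy"]-q[...,1]*th).astype(np.float32),cv2.INTER_LINEAR)
    if n: cv2.imwrite(f"pics/{n}.png",im[:,:,::-1])
    return im
E
python3 -c "
from h import *
plan(.575,-.213,.2,-22)"
```

```text
plan [-0.0, -0.0, -0.2333, 1.0586, -0.4536, 0.0136] t 1.1
```

>>> move_arm([
  [[0,0,-0.233,1.0,-0.43,0.02,0.3],[0,0,-0.233,1.0,-0.43,0.02,0.3],[0,0,-0.233,1.0,-0.43,0.02,0.3],[0,0,-0.233,1.0,-0.43,0.02,0.3],[0,0,-0.233,1.0,-0.43,0.02,0.3],[0,0,-0.233,1.0,-0.43,0.02,0.3],[0,0,-0.233,1.0,-0.43,0.02,0.3],[0,0,-0.233,1.0,-0.43,0.02,0.3],[0,0,-0.233,1.0,-0.43,0.02,0.3],[0,0,-0.233,1.0,-0.43,0.02,0.3]],
])

```text
t: 2.35
ee_pos: [0.5574, -0.2331, 0.1975]
ee_rot: [0.83, 0.558, -0.0, 0.0]
contact_force: [-0.9, -0.8, 0.1]
opening: 0.649
gripper_force: 0.0
```

```bash
python3 - <<'E'
from h import *
cw=wrist("w1");c=cw[0];print(cw[1],c["fx"],c["cx"],c["cy"],np.round(c["mount"],3).tolist())
for n in("movement_black_c","case_gold_c","wood_tray","basket"):
    for d in robot.find_in(c,n)[:2]:
        e=d["extent"];print(n,round(d["conf"],2),np.round(e),np.round(w2(cw,(e[0]+e[2])/2,(e[1]+e[3])/2,NAMES[n]),3))
E
```

```text
[ 0.55741073 -0.23305275  0.19747974] 325.19226210127806 278.16192190515005 211.3963046877441 [[-0.001, 0.972, 0.235, 0.067], [1.0, 0.001, -0.0, -0.0], [-0.001, 0.235, -0.972, -0.179], [0.0, 0.0, 0.0, 1.0]]
movement_black_c 0.68 [300. 141. 343. 182.] [ 0.617 -0.217  0.011]
case_gold_c 0.84 [162. 192. 200. 233.] [ 0.441 -0.21   0.007]
wood_tray 0.93 [214. 268. 280. 349.] [ 0.461 -0.359  0.006]
basket 0.64 [199.   1. 331.  54.] [ 0.617 -0.048  0.006]
```

View pics/w1.png

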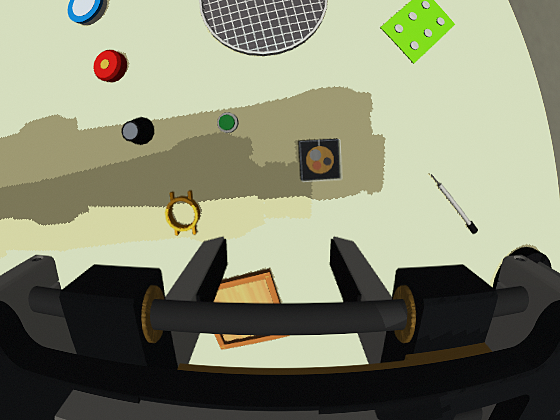

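The wrist view shows the black box (320,160), gold case (183,213, lugs near vertical) and the wooden tray (245,310). I'll rectify these to read the angles.

```bash
python3 - <<'E'
from h import *
p,Rc,s=pose();c=cv2.imread("pics/w1.png")[:,:,::-1]
cc=robot.camera("wrist");cw=(cc,p,Rc)
a=rect(cw,None,.617,-.217,.022);b=rect(cw,None,.443,-.212,.014)
cv2.imwrite("pics/r1.png",np.hstack([a,b])[:,:,::-1])
g=cv2.cvtColor(np.ascontiguousarray(a),cv2.COLOR_RGB2GRAY);m=cv2.morphologyEx((g<75).astype(np.uint8),cv2.MORPH_CLOSE,np.ones((25,25)))
k=max(cv2.findContours(m,0,1)[0],key=cv2.contourArea);print("box",cv2.minAreaRect(k))
h=cv2.cvtColor(np.ascontiguousarray(b),cv2.COLOR_RGB2HSV);m=((h[...,1]>130)).astype(np.uint8)
k=max(cv2.findContours(m,0,1)[0],key=cv2.contourArea);print("gold",cv2.minAreaRect(k))
plan(.617,-.217,.1,-22)
E
```

```text
box ((186.57496643066406, 180.48788452148438), (178.51614379882812, 178.74960327148438), 18.563125610351562)
gold ((202.1973114013672, 193.3077392578125), (176.33343505859375, 215.71485900878906), 19.179006576538086)
plan [-0.0, 0.0, -0.0005, 0.0907, 0.1227, 0.2437] t 2.65
```

View pics/r1.png

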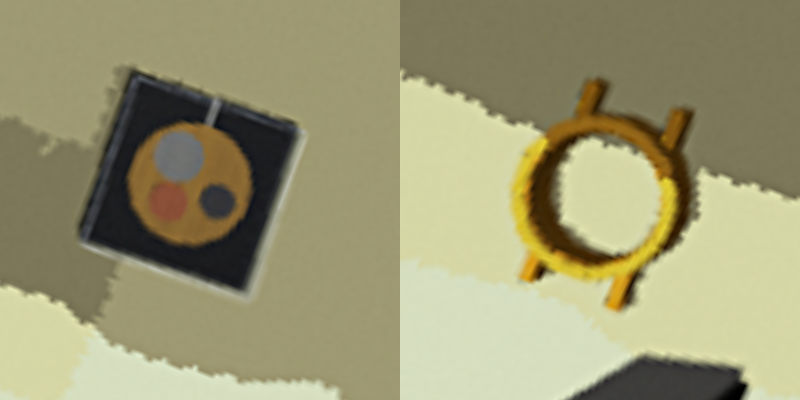

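```bash
python3 -c "
from h import *
plan(.615,-.214,.1,-18.7);plan(.615,-.214,.006,-18.7)"
```

```text
plan [-0.0, 0.0, -0.0189, 0.0958, 0.1153, 0.2437] t 2.65
plan [-0.0, 0.0, -0.0189, 0.0958, 0.1153, 0.4787] t 2.65
```

>>> move_arm([
  [[0,0,-0.019,0.096,0.115,0.244,0.4],[0,0,-0.019,0.096,0.115,0.244,0.4],[0,0,-0.019,0.096,0.115,0.244,0.4],[0,0,-0.019,0.096,0.115,0.36,0.4],[0,0,-0.019,0.096,0.115,0.44,0.4],[0,0,-0.019,0.096,0.115,0.479,0.4],[0,0,-0.019,0.096,0.115,0.479,0.4],[0,0,-0.019,0.096,0.115,0.479,-1],[0,0,-0.019,0.096,0.115,0.479,-1],[0,0,-0.019,0.096,0.115,0.479,-1]],
])

```text
t: 3.9
ee_pos: [0.6157, -0.2137, 0.007]
ee_rot: [0.812, 0.583, 0.0, 0.001]
contact_force: [-1.7, 1.2, 9.0]
opening: 0.488
gripper_force: 30.0
```

```bash
python3 -c "
from h import *
s=robot.sense();print(s['opening']*94,s['gripper_force'],s['ee_pos'],s['contact_force'])
plan(.615,-.214,.15,-18.7)"
```

```text
45.88563034330576 29.98818576335907 [ 0.61574769 -0.21371081  0.00698617] [-1.73111926  1.1539671   9.01435749]
plan [0.0005, 0.0, 0.0003, -0.0013, -0.001, -0.3575] t 3.9
```

```bash
python3 -c "
from h import *
plan(.47,.18,.2,0)"
```

```text
plan [0.0005, 0.0001, -0.1036, 0.8161, -0.6592, -0.4836] t 3.9
```

>>> move_arm([
  [[0,0,0,0,0,-0.12,-1],[0,0,0,0,0,-0.26,-1],[0,0,-0.104,0.816,-0.659,-0.484,-1],[0,0,-0.104,0.816,-0.659,-0.484,-1],[0,0,-0.104,0.816,-0.659,-0.484,-1],[0,0,-0.104,0.816,-0.659,-0.484,-1],[0,0,-0.104,0.816,-0.659,-0.484,-1],[0,0,-0.104,0.816,-0.659,-0.484,-1],[0,0,-0.104,0.816,-0.659,-0.484,-1],[0,0,-0.104,0.816,-0.659,-0.484,-1]],
])

```text
t: 5.15
ee_pos: [0.4685, 0.1839, 0.201]
ee_rot: [0.704, 0.71, 0.001, 0.0]
contact_force: [0.2, -1.2, 0.1]
opening: 0.487
gripper_force: 30.0
```

```bash
python3 - <<'E'
from h import *
cw=wrist("w2");c=cw[0];s=robot.sense();print(cw[1],s["joints"],s["opening"])
for n in("movement_white_c","case_steel_c","blue_tray","tin"):
    for d in robot.find_in(c,n)[:2]:
        e=d["extent"];print(n,round(d["conf"],2),np.round(e),np.round(w2(cw,(e[0]+e[2])/2,(e[1]+e[3])/2,NAMES[n]),3))
a=rect(cw,None,.484,.362,.014,.1,2);b=rect(cw,None,.442,.197,.022);d=rect(cw,None,.647,.204,.014)
cv2.imwrite("pics/r2.png",np.hstack([a,b])[:,:,::-1]);cv2.imwrite("pics/r3.png",d[:,:,::-1])
h=cv2.cvtColor(np.ascontiguousarray(a),cv2.COLOR_RGB2HSV);m=((h[...,1]>150)&(abs(h[...,0].astype(int)-110)<15)).astype(np.uint8)
k=max(cv2.findContours(m,0,1)[0],key=cv2.contourArea);print("tray",cv2.minAreaRect(k))
E
```

```text
[0.46852991 0.18394371 0.20095203] [ 0.08044074  0.24891528 -0.5885167   1.9025722   0.16024135  1.03504288
 -0.57134278] 0.48619674666457097
movement_white_c 0.91 [224. 157. 271. 205.] [0.433 0.198 0.011]
case_steel_c 0.62 [409. 157. 438. 198.] [0.648 0.206 0.007]
blue_tray 0.81 [231.   1. 338. 114.] [0.474 0.342 0.006]
tray ((179.349365234375, 222.49862670898438), (276.0447082519531, 236.80059814453125), 85.12860870361328)
```

View pics/r2.png

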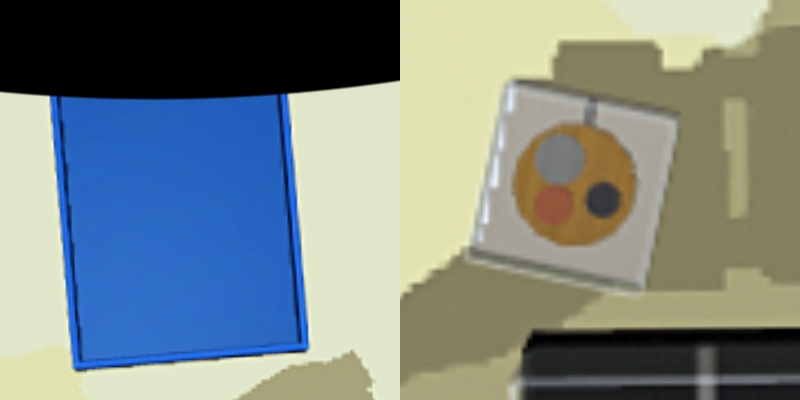

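```bash
python3 -c "
from h import *
plan(.472,.397,.1,5);plan(.472,.397,.012,5)"
```

```text
plan [-0.0001, 0.0001, -0.0279, 0.5452, 0.0048, 0.248] t 5.4
plan [-0.0001, 0.0001, -0.0279, 0.5453, 0.0049, 0.468] t 5.4
```

>>> move_arm([
  [[0,0,-0.028,0.545,0.005,0.248,-1],[0,0,-0.028,0.545,0.005,0.248,-1],[0,0,-0.028,0.545,0.005,0.248,-1],[0,0,-0.028,0.545,0.005,0.248,-1],[0,0,-0.028,0.545,0.005,0.3,-1],[0,0,-0.028,0.545,0.005,0.38,-1],[0,0,-0.028,0.545,0.005,0.44,-1],[0,0,-0.028,0.545,0.005,0.467,-1],[0,0,-0.028,0.545,0.005,0.467,-1],[0,0,-0.028,0.545,0.005,0.467,-1]],
])

```text
t: 6.65
ee_pos: [0.4719, 0.3979, 0.0133]
ee_rot: [0.675, 0.738, 0.0, 0.0]
contact_force: [0.3, 0.5, 0.1]
opening: 0.484
gripper_force: 30.0
```

```bash
python3 -c "
from h import *
plan(.472,.397,.2,5);plan(.435,.200,.15,-11.6);plan(.435,.200,.006,-11.6)"
```

```text
plan [0.0002, -0.0001, 0.0005, -0.0021, 0.0003, -0.4667] t 6.65
plan [0.0002, -0.0001, 0.0927, -0.4845, -0.1356, -0.342] t 6.65
plan [0.0002, -0.0001, 0.0927, -0.4846, -0.1358, 0.018] t 6.65
```

>>> move_arm([
  [[0,0,0,0,0,0.005,-1],[0,0,0,0,0,0.005,0.35],[0,0,0,0,0,0.005,0.35],[0,0,0,0,0,0.005,0.35],[0,0,0,0,0,-0.1,0.35],[0,0,0,0,0,-0.2,0.4],[0,0,0.09,-0.485,-0.136,-0.342,0.4],[0,0,0.093,-0.485,-0.136,-0.342,0.4],[0,0,0.093,-0.485,-0.136,-0.342,0.4],[0,0,0.093,-0.485,-0.136,-0.342,0.4]],
])

```text
t: 7.9
ee_pos: [0.4345, 0.1969, 0.1504]
ee_rot: [0.776, 0.631, 0.0, 0.001]
contact_force: [0.8, 0.8, 0.0]
opening: 0.701
gripper_force: 0.0
```

```bash
python3 -c "
from h import *
plan(.435,.200,.1,-11.6);plan(.435,.200,.006,-11.6)"
```

```text
plan [0.0005, 0.0002, -0.0011, 0.008, -0.0005, 0.126] t 7.9
plan [0.0005, 0.0002, -0.0011, 0.0082, -0.0008, 0.361] t 7.9
```

View pics/r3.png

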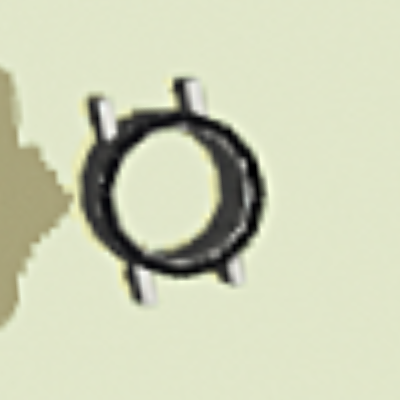

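The steel case's lug axis is tilted about 12° (x axis at +12°), ring centred near patch pixel (188,195). Now grasping the white box.

>>> move_arm([
  [[0,0,0,0.008,0,0.126,0.4],[0,0,0,0.008,0,0.22,0.4],[0,0,0,0.008,0,0.31,0.4],[0,0,0,0.008,0,0.361,0.4],[0,0,0,0.008,0,0.361,0.4],[0,0,0,0.008,0,0.361,-1],[0,0,0,0.008,0,0.361,-1],[0,0,0,0.008,0,0.361,-1],[0,0,0,0.008,0,0.2,-1],[0,0,0,0.008,0,0.04,-1]],
])

```text
t: 9.15
ee_pos: [0.4346, 0.2031, 0.1317]
ee_rot: [0.775, 0.632, -0.0, -0.0]
contact_force: [1.2, -0.0, 0.2]
opening: 0.486
gripper_force: 30.0
```

```bash
python3 -c "
from h import *
plan(.478,.322,.1,5);plan(.478,.322,.01,5)"
```

```text
plan [-0.0004, -0.0, -0.0922, 0.3131, 0.0466, 0.0792] t 9.15
plan [-0.0004, -0.0, -0.0922, 0.3132, 0.0469, 0.3042] t 9.15
```

>>> move_arm([
  [[0,0,-0.06,0.15,0.024,0.079,-1],[0,0,-0.092,0.313,0.046,0.079,-1],[0,0,-0.092,0.313,0.046,0.079,-1],[0,0,-0.092,0.313,0.046,0.15,-1],[0,0,-0.092,0.313,0.046,0.23,-1],[0,0,-0.092,0.313,0.046,0.285,-1],[0,0,-0.092,0.313,0.046,0.305,-1],[0,0,-0.092,0.313,0.046,0.305,-1],[0,0,-0.092,0.313,0.046,0.305,0.35],[0,0,-0.092,0.313,0.046,0.305,0.35]],
])

```text
t: 10.4
ee_pos: [0.4787, 0.3221, 0.0085]
ee_rot: [0.676, 0.737, 0.0, 0.0]
contact_force: [0.4, 0.0, 0.0]
opening: 0.658
gripper_force: 0.0
```

```bash
python3 -c "
from h import *
plan(.478,.322,.1,5);plan(.47,.2,.2,5)"
```

```text
plan [0.0002, -0.0001, -0.0004, -0.0, -0.0016, -0.2288] t 10.4
plan [0.0002, -0.0001, -0.0004, -0.3021, -0.0476, -0.4789] t 10.4
```

>>> move_arm([
  [[0,0,0,0,0,-0.1,0.35],[0,0,0,0,0,-0.23,0.35],[0,0,0,-0.36,0.15,-0.52,0.35],[0,0,0,-0.36,0.15,-0.52,0.35],[0,0,0,-0.36,0.15,-0.52,0.35],[0,0,0,-0.36,0.15,-0.52,0.35],[0,0,0,-0.36,0.15,-0.52,0.35]],
])

```text
t: 11.28
ee_pos: [0.5504, 0.1838, 0.216]
ee_rot: [0.676, 0.737, 0.0, -0.0]
contact_force: [0.7, -0.2, -0.1]
opening: 0.677
gripper_force: 0.0
```

```bash
python3 - <<'E'
from h import *
cw=wrist("w3");c=cw[0];print(cw[1])
for n in("movement_white_c","movement_black_c","case_steel_c","blue_tray"):
    for d in robot.find_in(c,n)[:2]:
        e=d["extent"];print(n,round(d["conf"],2),np.round(e),np.round(w2(cw,(e[0]+e[2])/2,(e[1]+e[3])/2,NAMES[n]),3))
d=rect(cw,None,.645,.204,.014)
im=np.hstack([cv2.resize(np.ascontiguousarray(c["image"][:250]),(560,250)),cv2.resize(d,(240,240),interpolation=1) if 0 else cv2.copyMakeBorder(cv2.resize(d,(240,240)),0,10,0,0,0)])
cv2.imwrite("pics/r4.png",im[:,:,::-1])
E
```

```text
[0.55039458 0.18384352 0.21597846]
movement_white_c 0.77 [208.  54. 246.  94.] [0.478 0.319 0.011]
movement_black_c 0.94 [208.   1. 246.  35.] [0.471 0.391 0.011]
case_steel_c 0.83 [340. 158. 373. 202.] [0.645 0.205 0.007]
blue_tray 0.84 [178.   0. 276. 108.] [0.475 0.345 0.006]
```

View pics/r4.png

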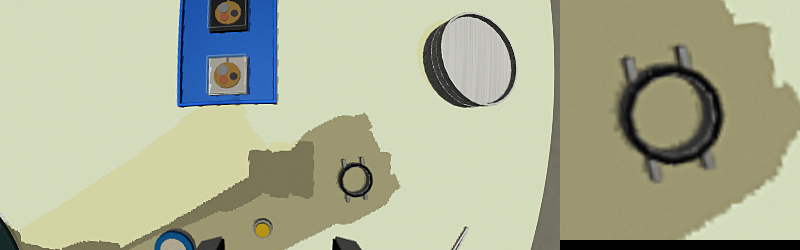

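Both boxes lie flat in the blue tray (228,15 and 228,75). On to the steel case.

```bash
python3 -c "
from h import *
plan(.6425,.206,.1,12.5);plan(.6425,.206,.003,12.5)"
```

```text
plan [-0.0004, -0.0001, -0.0414, 0.0325, 0.2359, 0.2881] t 11.525
plan [-0.0004, -0.0001, -0.0414, 0.0324, 0.2362, 0.5306] t 11.525
```

>>> move_arm([
  [[0,0,-0.041,0.032,0.236,0.2,0.35],[0,0,-0.041,0.032,0.236,0.288,0.35],[0,0,-0.041,0.032,0.236,0.288,0.35],[0,0,-0.041,0.032,0.236,0.4,0.35],[0,0,-0.041,0.032,0.236,0.49,0.35],[0,0,-0.041,0.032,0.236,0.53,0.35],[0,0,-0.041,0.032,0.236,0.53,0.35],[0,0,-0.041,0.032,0.236,0.53,-1],[0,0,-0.041,0.032,0.236,0.53,-1],[0,0,-0.041,0.032,0.236,0.53,-1]],
])

```text
t: 12.78
ee_pos: [0.644, 0.2047, 0.005]
ee_rot: [0.627, 0.779, 0.0, 0.0]
contact_force: [-1.0, -1.9, 6.0]
opening: 0.428
gripper_force: 30.0
```

```bash
python3 -c "
from h import *
s=robot.sense();print(s['opening']*94)
plan(.634,.027,.1,5);plan(.634,.027,.008,5)"
```

```text
40.20820644796475
plan [0.0004, -0.0, 0.0406, -0.4287, -0.119, -0.2377] t 12.775
plan [0.0004, -0.0, 0.0406, -0.4287, -0.1192, -0.0077] t 12.775
```

>>> move_arm([
  [[0,0,0,0,0,-0.1,-1],[0,0,0,0,0,-0.2,-1],[0,0,0.041,-0.429,-0.119,-0.24,-1],[0,0,0.041,-0.429,-0.119,-0.24,-1],[0,0,0.041,-0.429,-0.119,-0.24,-1],[0,0,0.041,-0.429,-0.119,-0.24,-1],[0,0,0.041,-0.429,-0.119,-0.15,-1],[0,0,0.041,-0.429,-0.119,-0.06,-1],[0,0,0.041,-0.429,-0.119,-0.02,-1],[0,0,0.041,-0.429,-0.119,-0.02,-1]],
])

```text
t: 14.02
ee_pos: [0.6334, 0.0276, 0.0117]
ee_rot: [0.676, 0.737, -0.0, -0.001]
contact_force: [0.3, -0.3, 0.3]
opening: 0.43
gripper_force: 30.0
```

```bash
python3 -c "
from h import *
s=robot.sense();print(s['opening']*94)
plan(.634,.027,.1,5);plan(.48,-.15,.2,-19);plan(.634,.027,.009,5)"
```

```text
40.45602654505252
plan [-0.0004, -0.0002, -0.0001, -0.0015, 0.0012, -0.2207] t 14.025
plan [-0.0004, -0.0001, 0.1333, -0.4087, -0.421, -0.4705] t 14.025
plan [-0.0004, -0.0002, -0.0001, -0.0016, 0.0015, 0.0068] t 14.025
```

>>> move_arm([
  [[0,0,0,0,0,0.006,-1],[0,0,0,0,0,0.006,0.2],[0,0,0,0,0,0.006,0.2],[0,0,0,0,0,-0.1,0.2],[0,0,0,0,0,-0.22,0.3],[0,0,0.133,-0.52,-0.5,-0.35,0.35],[0,0,0.133,-0.52,-0.5,-0.35,0.35],[0,0,0.133,-0.52,-0.5,-0.35,0.35],[0,0,0.133,-0.52,-0.5,-0.35,0.35],[0,0,0.133,-0.52,-0.5,-0.35,0.35]],
])

```text
t: 15.28
ee_pos: [0.4507, -0.1997, 0.153]
ee_rot: [0.815, 0.58, -0.0, 0.001]
contact_force: [0.5, 0.7, 0.2]
opening: 0.671
gripper_force: 0.0
```

```bash
python3 - <<'E'
from h import *
cw=wrist("w4");c=cw[0];s=robot.sense();print(cw[1],s["opening"]*94)
for n in("case_gold_c","case_steel_c","basket","wood_tray","loupe","die_c"):
    for d in robot.find_in(c,n)[:2]:
        e=d["extent"];print(n,round(d["conf"],2),np.round(e),np.round(w2(cw,(e[0]+e[2])/2,(e[1]+e[3])/2,NAMES[n]),3))
plan(.445,-.2106,.1,-19.5);plan(.445,-.2106,.003,-19.5)
E
```

```text
[ 0.45065092 -0.1997258   0.1529727 ] 63.66009552200964
case_gold_c 0.58 [250. 188. 296. 240.] [ 0.441 -0.211  0.007]
basket 0.95 [314.   2. 444.  45.] [ 0.612 -0.055  0.006]
basket 0.41 [278. 283. 366. 369.] [ 0.45  -0.36   0.006]
wood_tray 0.64 [279. 284. 368. 369.] [ 0.451 -0.362  0.006]
loupe 0.59 [216.  97. 248. 127.] [ 0.438 -0.101  0.017]
die_c 0.83 [172.  12. 215.  51.] [ 0.428 -0.005  0.012]
plan [-0.0, -0.0001, 0.0033, -0.0396, -0.0074, 0.13] t 15.625
plan [-0.0, -0.0001, 0.0033, -0.0397, -0.0074, 0.3725] t 15.625
```

View pics/w4.png

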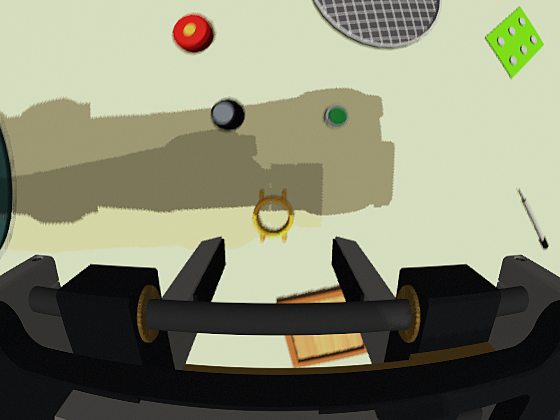

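The gold case (273,214) sits between the fingers with lugs aligned to the tool; the loupe and die are undisturbed.

>>> move_arm([
  [[0,0,0.003,-0.04,-0.01,0.13,0.35],[0,0,0.003,-0.04,-0.01,0.23,0.35],[0,0,0.003,-0.04,-0.01,0.32,0.35],[0,0,0.003,-0.04,-0.01,0.372,0.35],[0,0,0.003,-0.04,-0.01,0.372,0.35],[0,0,0.003,-0.04,-0.01,0.372,-1],[0,0,0.003,-0.04,-0.01,0.372,-1],[0,0,0.003,-0.04,-0.01,0.372,-1],[0,0,0.003,-0.04,-0.01,0.25,-1],[0,0,0.003,-0.04,-0.01,0.1,-1]],
])

```text
t: 16.88
ee_pos: [0.4426, -0.211, 0.1128]
ee_rot: [0.817, 0.577, -0.0, -0.001]
contact_force: [0.3, -1.0, -0.4]
opening: 0.431
gripper_force: 30.0
```

```bash
python3 -c "
from h import *
plan(.634,-.046,.1,5);plan(.634,-.046,.009,5)"
```

```text
plan [-0.0006, -0.0004, -0.1362, 0.5486, 0.3132, 0.0318] t 16.875
plan [-0.0006, -0.0004, -0.1362, 0.5485, 0.3137, 0.2593] t 16.875
```

>>> move_arm([
  [[0,0,-0.05,0.14,0.08,0.02,-1],[0,0,-0.136,0.549,0.313,0.02,-1],[0,0,-0.136,0.549,0.313,0.02,-1],[0,0,-0.136,0.549,0.313,0.02,-1],[0,0,-0.136,0.549,0.313,0.02,-1],[0,0,-0.136,0.549,0.313,0.08,-1],[0,0,-0.136,0.549,0.313,0.17,-1],[0,0,-0.136,0.549,0.313,0.235,-1],[0,0,-0.136,0.549,0.313,0.258,-1],[0,0,-0.136,0.549,0.313,0.258,-1]],
])

```text
t: 18.12
ee_pos: [0.6346, -0.0467, 0.009]
ee_rot: [0.676, 0.737, -0.0, -0.0]
contact_force: [-0.7, 0.2, -0.0]
opening: 0.424
gripper_force: 30.0
```

```bash
python3 -c "
from h import *
plan(.634,-.046,.0092,5);plan(.634,-.046,.1,5);plan(.44,-.04,.15,5)"
```

```text
plan [-0.0001, 0.0, -0.0005, 0.0019, -0.0013, -0.0004] t 18.125
plan [-0.0001, 0.0, -0.0005, 0.0019, -0.0014, -0.2274] t 18.125
plan [-0.0001, 0.0, -0.0005, 0.0584, -0.4833, -0.3523] t 18.125
```

>>> move_arm([
  [[0,0,0,0,0,0,0.2],[0,0,0,0,0,0,0.2],[0,0,0,0,0,-0.1,0.2],[0,0,0,0,0,-0.23,0.3],[0,0,0,0.005,-0.43,-0.48,0.3],[0,0,0,0.005,-0.43,-0.48,0.3],[0,0,0,0.005,-0.43,-0.48,0.3],[0,0,0,0.005,-0.43,-0.48,0.3],[0,0,0,0.005,-0.43,-0.48,0.3]],
])

```text
t: 19.25
ee_pos: [0.4636, -0.0597, 0.2016]
ee_rot: [0.676, 0.737, 0.0, 0.001]
contact_force: [0.0, 0.9, 0.5]
opening: 0.651
gripper_force: 0.0
```

```bash
python3 - <<'E'
from h import *
cw=wrist("w5");c=cw[0];s=robot.sense();print(cw[1],s["opening"]*94)
for n in("case_gold_c","case_steel_c","basket","loupe","die_c"):
    for d in robot.find_in(c,n)[:2]:
        e=d["extent"];print(n,round(d["conf"],2),np.round(e),np.round(w2(cw,(e[0]+e[2])/2,(e[1]+e[3])/2,NAMES[n]+(.004 if "case" in n else 0)),3))
a=rect(cw,None,.634,-.01,.014,.1,2);b=rect(cw,None,.43,-.004,.024)
cv2.imwrite("pics/r5.png",np.hstack([a,b])[:,:,::-1])
E
```

```text
[ 0.46356704 -0.05967487  0.20157531] 61.341563766510184
case_gold_c 0.95 [400. 177. 432. 220.] [ 0.633 -0.051  0.011]
case_gold_c 0.19 [229. 353. 290. 373.] [ 0.458 -0.307  0.011]
case_steel_c 0.94 [411. 112. 442. 156.] [0.636 0.03  0.011]
basket 0.8 [359. 102. 473. 223.] [ 0.628 -0.007  0.006]
loupe 0.84 [238. 210. 265. 238.] [ 0.436 -0.097  0.017]
die_c 0.56 [232. 127. 270. 161.] [ 0.428 -0.006  0.012]
```

View pics/r5.png

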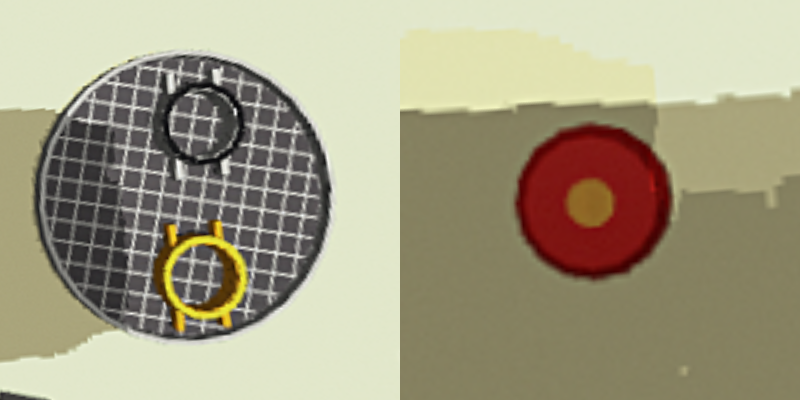

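Both cases lie flat inside the basket rim (203,122 and 205,275). The die is centred at patch pixel (193,200), i.e. (0.428, -0.004).

```bash
python3 -c "
from h import *
plan(.428,-.004,.1,5);plan(.428,-.004,.004,5)"
```

```text
plan [-0.0003, -0.0004, -0.0001, 0.1439, -0.0764, 0.2506] t 19.55
plan [-0.0003, -0.0004, -0.0001, 0.1436, -0.0761, 0.4906] t 19.55
```

>>> move_arm([
  [[0,0,0,0.144,-0.076,0.12,0.35],[0,0,0,0.144,-0.076,0.25,0.35],[0,0,0,0.144,-0.076,0.3,0.35],[0,0,0,0.144,-0.076,0.4,0.35],[0,0,0,0.144,-0.076,0.465,0.35],[0,0,0,0.144,-0.076,0.49,0.35],[0,0,0,0.144,-0.076,0.49,0.35],[0,0,0,0.144,-0.076,0.49,-1],[0,0,0,0.144,-0.076,0.49,-1],[0,0,0,0.144,-0.076,0.49,-1]],
])

```text
t: 20.8
ee_pos: [0.4283, -0.0046, 0.0054]
ee_rot: [0.676, 0.737, 0.0, 0.0]
contact_force: [-2.0, -0.0, 7.9]
opening: 0.411
gripper_force: 30.1
```

```bash
python3 -c "
from h import *
plan(.46,-.2,.2,-10)"
```

```text
plan [0.0003, 0.0001, 0.0829, -0.4937, 0.0374, -0.4864] t 20.8
```

```bash
python3 -c "
from h import *
plan(.365,-.42,.2,-54)"
```

```text
plan [0.0003, -0.0001, 0.3274, -1.0212, -0.2465, -0.4865] t 20.8
```

>>> move_arm([
  [[0,0,0,0,0,-0.1,-1],[0,0,0,0,0,-0.23,-1],[0,0,0,0,0,-0.35,-1],[0,0,0.327,-1,-0.246,-0.486,-1],[0,0,0.327,-1,-0.246,-0.486,-1],[0,0,0.327,-1,-0.246,-0.486,-1],[0,0,0.327,-1,-0.246,-0.486,-1],[0,0,0.327,-1,-0.246,-0.486,-1],[0,0,0.327,-1,-0.246,-0.486,-1],[0,0,0.327,-1,-0.246,-0.486,-1]],
])

```text
t: 22.05
ee_pos: [0.3632, -0.4141, 0.1997]
ee_rot: [0.951, 0.308, -0.0, 0.0]
contact_force: [0.6, 0.8, -0.7]
opening: 0.417
gripper_force: 30.0
```

>>> move_arm([
  [[0,0,0,0,0,0,-1],[0,0,0,0,0,0,-1]],
])

```text
t: 22.3
ee_pos: [0.3646, -0.4106, 0.1991]
ee_rot: [0.951, 0.31, 0.0, -0.0]
contact_force: [-0.5, -0.1, -0.4]
opening: 0.413
gripper_force: 30.0
```

```bash
python3 - <<'E'
from h import *
cw=wrist("w6");c=cw[0];s=robot.sense();print(cw[1],R.from_quat(s["ee_rot"]).as_matrix()[:,1],s["opening"]*94)
for n in("wood_tray",):
    for d in robot.find_in(c,n)[:2]:
        e=d["extent"];print(n,round(d["conf"],2),np.round(e),np.round(w2(cw,(e[0]+e[2])/2,(e[1]+e[3])/2,NAMES[n]),3))
rect(cw,"r6",.458,-.362,.012,.1,2)
plan(.365,-.42,.2,-54)
E
```

```text
[ 0.36455138 -0.41063396  0.19913102] [ 5.89922041e-01 -8.07460104e-01 -4.08092717e-04] 38.985356065378944
wood_tray 0.67 [234.  44. 353. 166.] [ 0.457 -0.365  0.006]
plan [-0.0001, -0.0, 0.001, -0.0139, 0.0199, -0.0018] t 22.4
```

View pics/r6.png

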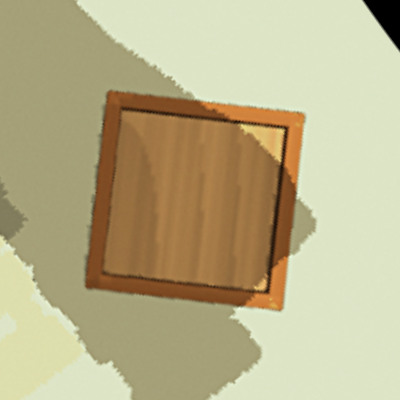

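```bash
python3 -c "
from h import *
plan(.456,-.362,.1,-51);plan(.456,-.362,.0095,-51)"
```

```text
plan [-0.0001, -0.0, -0.0157, 0.2553, 0.0372, 0.2482] t 22.4
plan [-0.0001, -0.0, -0.0157, 0.2553, 0.0372, 0.4745] t 22.4
```

>>> move_arm([
  [[0,0,-0.016,0.255,0.037,0.1,-1],[0,0,-0.016,0.255,0.037,0.248,-1],[0,0,-0.016,0.255,0.037,0.248,-1],[0,0,-0.016,0.255,0.037,0.34,-1],[0,0,-0.016,0.255,0.037,0.42,-1],[0,0,-0.016,0.255,0.037,0.46,-1],[0,0,-0.016,0.255,0.037,0.474,-1],[0,0,-0.016,0.255,0.037,0.474,-1],[0,0,-0.016,0.255,0.037,0.474,0.1],[0,0,-0.016,0.255,0.037,0.474,0.1]],
])

```text
t: 23.65
ee_pos: [0.4558, -0.3636, 0.0103]
ee_rot: [0.943, 0.333, 0.0, 0.0]
contact_force: [-0.9, -0.8, -0.2]
opening: 0.545
gripper_force: 0.0
```

>>> move_arm([
  [[0,0,0,0,0,-0.08,0.1],[0,0,0,0,0,-0.2,0.1],[0,0,0,-0.5,0,-0.5,0.1],[0,0,0,-0.5,0,-0.5,0.1],[0,0,0,-0.5,0,-0.5,0.1],[0,0,0,-0.5,0,-0.5,0.1],[0,0,0,-0.5,0,-0.5,0.1]],
])

```text
t: 24.52
ee_pos: [0.2977, -0.4917, 0.2116]
ee_rot: [0.944, 0.331, -0.0, 0.002]
contact_force: [0.1, 0.6, 0.1]
opening: 0.551
gripper_force: 0.0
```

```bash
python3 - <<'E'
from h import *
w=wrist();c=w[0];s=robot.camera("scene");save(s,"s2")
for n in NAMES:
    for d in robot.find_in(s,n)[:1]:
        e=d["extent"];print(n,round(d["conf"],2),np.round(px2w(s,(e[0]+e[2])/2,(e[1]+e[3])/2,NAMES[n]),3))
b=cv2.resize(np.ascontiguousarray(s["image"][140:300,60:490]),(800,298),interpolation=cv2.INTER_CUBIC)
a=cv2.resize(np.ascontiguousarray(c["image"][:210]),(800,300));cv2.imwrite("pics/f.png",np.vstack([b,a])[:,:,::-1])
E
```

```text
case_steel_c 0.55 [0.638 0.029 0.007]
case_gold_c 0.61 [ 0.631 -0.047  0.007]
movement_white_c 0.84 [0.476 0.324 0.011]
movement_black_c 0.8 [0.474 0.399 0.011]
die_c 0.71 [ 0.453 -0.361  0.012]
blue_tray 0.88 [0.482 0.363 0.006]
basket 0.64 [ 0.635 -0.01   0.006]
wood_tray 0.61 [ 0.456 -0.363  0.006]
loupe 0.61 [ 0.443 -0.093  0.017]
tin 0.6 [0.429 0.099 0.01 ]
```

View pics/f.png

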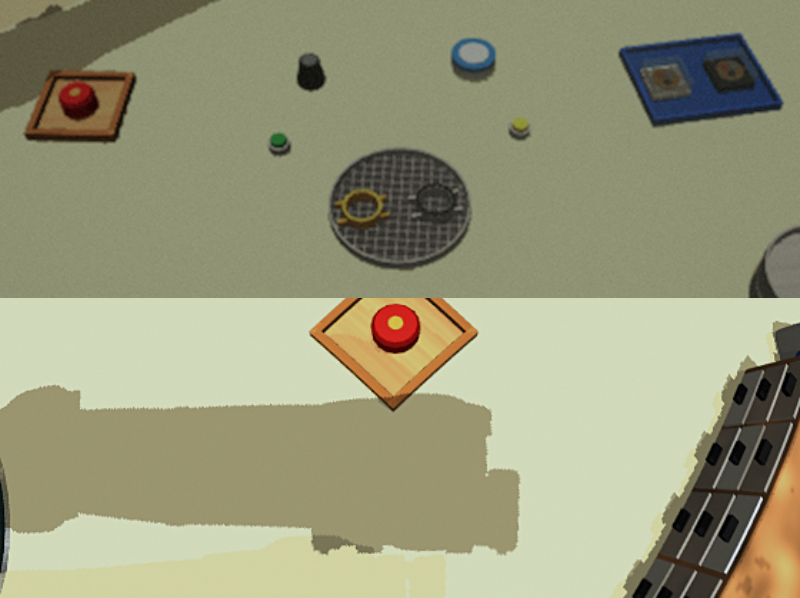

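Both boxes are in the blue tray (665,80 and 728,72), both cases are flat in the basket (362,205 and 437,198), and the die is in the wooden tray (78,97). The loupe and tin haven't moved. I'm handing in.

```bash
python3 -c "
from rig import robot
print(robot.sign_off())"
```

```text
the job is handed in; nothing more can be done
None
```

The job is handed in at about 25 s of the 112 s allowed; no verdict came back, but the last pictures show all five parts flat in their trays, movements placed first, and the loupe and tin where they stood.

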